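Level the inspection camera and show it a pressure gauge

TASK

First turn the T-handle on the camera stand until the camera's platform is level; do not push the camera or platform itself. Then lift the larger of the two pressure gauges out of its rack, keeping the fingers off its glass, and hold it still before the camera: upright with the stem down, the dial squarely facing the lens, the middle of the dial at lens height, straight ahead of the lens and 12 cm from it. Finish while still holding it there in the air, with the platform still level and the small gauge, spanner, jar and needle valve left where they are.

Things in the scene. Friction and masses are not known exactly. Their poses are not given: they have to be found in the camera images.
- stand: Fixed camera stand, place and yaw vary; grey base 12 mm thick. Origin on the table; the base spans x -60 to +90, y -150 to +70 mm. The camera looks along the stand's -x. A black gearbox 52 x 52 mm, top at 120 mm, centred at x -30, y -110 mm, carries the T-handle; a thin post at x -30, y +45 mm is 112 mm high.
- tee_handle (a joint): Turn of the brass T-handle about its vertical axis, rad, grows clockwise seen from above. cam_tilt = 0.1 x tee_handle, so 0 is level; stops at -2.8 and +2.8. Starts between -2.2 and -1.0, takes about 0.05 N m to turn and stays where it is left.
- tee_grip (a point): Centre of the T-handle's crossbar, 147 mm above the table, 27 mm above the gearbox top, on the handle's axis. The bar is 72 mm long (this point's x axis, turning with the handle), 10 mm wide (y), 14 mm high (z), on an 18 mm round shaft that begins 4 mm below this point. The camera's side is 85 mm from the axis.
- cam_tilt (a joint): Tilt of the camera platform, rad: 0 is level, negative means that the lens points downwards, positive upwards. It starts between about -0.22 and -0.10 and is moved only by the T-handle.
- lens (a point): Middle of the front of the lens, 155 mm above the table when level. The camera looks along this point's -x; z is up when level. Camera: grey box 70 x 50 x 56 mm, top 21 mm above the lens axis, with a black lens 42 mm wide; it sits on a plate 150 x 60 x 8 mm that reaches 25 mm forward of the lens front, its top 35 mm below the lens axis. Pivot 55 mm below the axis, 5 mm behind the lens front.
- view_point (a point): Point on the lens axis 120 mm straight in front of the lens front (at -120 mm on the lens's x), where the middle of the dial must be held; axes as the lens: -x is the looking direction. It moves with the tilt, and is 155 mm above the table when level.
- rack: Fixed dark wooden rack, 70 mm (x) x 190 mm (y) x 40 mm high, origin at the centre of its underside; its place and yaw vary. Two sockets 16.5 mm wide, 30 mm deep, in its top at y = -50 and +50 mm; one holds each gauge, either way round.
- gauge: Larger pressure gauge, about 0.16 kg: steel case 50 mm across, 28 mm deep, stem down in the rack. Origin: case centre, 79 mm above the table in the rack; +x points out of the dial, z up. Under the case a brass collar 23 mm wide, 14 mm long rests on the rack, then a stem 13 mm wide, 20 mm long stands loosely in the socket. In the rack the dial faces away from the robot (+x within about 0.65 rad).
- dial (a point): Middle of the large gauge's dial glass, 16 mm in front of the case centre along the gauge's +x; same axes as the gauge.
- gauge_glass: Round white dial with glass, 42 mm in diameter, standing 2 mm proud of the large gauge's front; not to be touched by the fingers. Origin at the centre of the case's front face.
- small_gauge: The smaller gauge in the other socket, case 36 mm in diameter and 24 mm deep, origin at the case centre, 72 mm above the table; a bystander.
- spanner: Steel spanner, 150 mm long, lying flat on the table; a bystander.
- food_jar: Closed jar, 60 mm in diameter and 70 mm high, origin under its centre; a bystander.
- needle_valve: Small brass needle valve, 44 mm high and 28 mm wide with a steel outlet reaching 40 mm to its +x, origin under its centre; a bystander.
Not all that is in view belongs to the job. Leave any blue, green or pink look-alike of the gauge alone.

How it is judged:
By the outcome, as a careful person would: the job done as asked, in the order asked, and still so for the second after the job is handed in, while the arm keeps its last pose, push and grip.
It also fails if it takes over 70 s, if anything falls off the work surface, if the arm or the gripper's body presses on something with over 40 N, if the wrist force passes 120 N, or if a joint passes its speed limit or range.

ROBOT

A 6-joint arm with a two-finger parallel gripper is mounted at the origin on the work surface. World frame = base frame: x ahead of the robot, y to its left, z up, the work surface at z = 0. Lengths are in m, angles in rad, forces in N, time in s.
With the tool pointing down it reaches from about 0.3 to 0.875 m from the base axis. Payload 6.4 kg.
Tool frame: the origin (TCP) lies midway between the tips of the shut fingers; the grasp point (between the pads) lies r.hold_point_z behind it (r.hold_point_z is the distance from the TCP to the grasp point, in m); z points along the fingers, x is the direction in which the jaws open and shut, and the axes are right-handed (so a half turn about z gives the same grasp; the last joint's range is limited). The gripper opens to 88 mm and grips with 3 to 60 N. Pads are 18 mm wide; open, the fingers measure 123 mm over their backs; the gripper's body (75 mm by 187 mm) begins 45 mm behind the grasp point.
Start: joints at [-1.53, 0.181, 1.607, -0, 1.354, -0.206], TCP at [0.14, -0.558, 0.239] pointing down, gripper open.
Joint ranges: [-2.99, 2.99], [-0.89, 2.07], [0.3, 2.58], [-1.14, 4.28], [0, 2.63], [-3.12, 3.12]. Speed limits (rad/s): [2.57, 2.57, 3.01, 3.14, 3.14, 3.14].

INTERFACE

Orientations are given as a rotation vector (axis times angle).
In Python, from station import sensors, imaging, sign_off, r gives the robot as it stands.
- The arm moves only by the tool arm_command, never from a script. Its argument "commands" is a list of rows, each a list of 7 numbers: the turn, a rotation vector about the tool's x, y, z in degrees, then the shift along the tool's x, y, z in m, then the closure in counts, from 0 (fully open) to 255 (shut). A call has 1 to 5 rows; each row shifts and turns the commanded pose from where the row before left it, along the tool's axes as they then stand; what a row does not reach is not made up. A row lasts 1/10 s, in which the tool goes at most 50 mm and 8.59 degrees, less where a joint would pass 70% of its speed; a pose out of reach is approached as far as the arm can. A call is refused whole if a number of a shift passes 0.05 or a number of a turn 8.59, either way. A call with a gripper value outside its range is refused whole. The fingers move at their own pace and stop on an object; "newtons" is the grip in N (left out, the last holds). Time passes only in rows, so rows that do not move let the fingers close. It gives the time, the measured TCP pose, the force and the opening at its end, in the units of the state.
- sensors.read_state(): the state, without advancing time (a new reading comes with each control period).
- imaging.get_image(name): name is "side" or "top" or "wrist"; returns the picture (480x640x3 uint8, blue, green, red); there is no depth.
- imaging.get_calibration(name): a dict with "intrinsics" (3x3 intrinsics, pixels), "R" (3x3) and "t" (3): a world point X has camera coordinates R X + t; the wrist camera has in their place "T_tool_cam" (4x4, takes a point from camera to tool coordinates, whose origin is the TCP and whose axes are the tool frame's). Camera axes: x right, y down, z forward; pixel columns grow to the right and rows downward; lengths in m; the calibration is good to about 2 mm. A picture is of the moment at which its call begins: read the wrist's pose just before it. get_calibration takes no time and is no camera call.
- sign_off(): hands the job in, once; it reports no verdict.
The state is a dict: "time_s": time; "qpos": joint angles; "dq": joint speeds; "joint_torque": joint torques, N m; "eef_pos": TCP position; "tcp_rot": TCP orientation; "contact_force": force on the tool from outside, world axes, zero at the start; "torque": the same for the moment, N m; "grip_width": finger opening in m.
Only numpy, scipy, OpenCV 4.12 (cv2) and the standard library are available. Lean on these libraries where they do the work, as an engineer would, in place of code of your own. Each camera call takes 0.05 s, during which the arm holds its last target.

## Working session

There is one attempt and no reset: what is moved stays moved. The work goes in short steps, Python scripts to look and compute and a tool call to move; the robot and the scene stay as the last step left them, time stands still between calls to the robot, and variables do not carry over. Pictures are saved under pics/ and viewed, and the job is handed in when it is done.

Besides the shell and the picture viewer there is one more tool, called after "Request:" in YAML: its name, and indented under it one key for each argument. arm_command: Moves the arm, as the interface text tells. Its arguments: {"type":"object","properties":{"commands":{"type":"array"},"newtons":{"type":"number"}},"required":["commands"]}

```bash
ls; mkdir -p pics; python3 - <<'E'
from station import sensors, imaging, r
import cv2, numpy as np
s=sensors.read_state(); print(s); print(r.hold_point_z)
for n in ["side","top","wrist"]:
    im=imaging.get_image(n); cv2.imwrite(f"pics/{n}0.png",im)
    c=imaging.get_calibration(n); print(n,c)
E
```

```text
pics
{'time_s': 0.0, 'qpos': array([-1.53029075e+00,  1.81497987e-01,  1.60798238e+00,  4.20337018e-06,
        1.35383575e+00, -2.06299285e-01]), 'dq': array([ 1.05972723e-03, -9.80406924e-05, -9.71555812e-04, -6.29920975e-04,
       -6.85365374e-06, -2.90179398e-04]), 'joint_torque': array([-6.89814642e-04, -4.33876634e+01, -3.41845036e+01,  7.01057073e-02,
        3.86317482e-02, -1.56929091e-04]), 'eef_pos': array([ 0.14047298, -0.55702593,  0.23784675]), 'tcp_rot': array([-2.47694385e+00,  1.93030328e+00,  1.74355271e-03]), 'contact_force': array([-0.24462533,  0.63299589,  0.26192965]), 'torque': array([-0.05047287,  0.02131556,  0.00248669]), 'grip_width': 0.08826599600159153}
0.0187
side {'intrinsics': array([[587.32352585,   0.        , 315.70043214],
       [  0.        , 587.32352585, 238.81801915],
       [  0.        ,   0.        ,   1.        ]]), 'R': array([[ 0.98788341, -0.15423995, -0.0172165 ],
       [-0.09437092, -0.50892561, -0.85562191],
       [ 0.12320916,  0.84687942, -0.51731494]]), 't': array([-0.52761727,  0.16328205,  1.23713221])}
top {'intrinsics': ar
[... 200 characters left out ...]
651],
       [-0.99579675, -0.00622317, -0.09137896],
       [ 0.09130883,  0.01074993, -0.9957646 ]]), 't': array([-6.75948705e-04,  5.33070620e-01,  1.28708184e+00])}
wrist {'intrinsics': array([[381.40824304,   0.        , 322.83263378],
       [  0.        , 381.40824304, 241.1942728 ],
       [  0.        ,   0.        ,   1.        ]]), 'T_tool_cam': array([[ 9.99999927e-01,  2.61935611e-04, -2.79125684e-04,
        -1.43643605e-03],
       [-1.59315114e-04,  9.47851336e-01,  3.18712755e-01,
        -8.24353796e-02],
       [ 3.48051872e-04, -3.18712687e-01,  9.47851308e-01,
        -1.45388040e-01],
       [ 0.00000000e+00,  0.00000000e+00,  0.00000000e+00,
         1.00000000e+00]])}
```

View pics/side0.png

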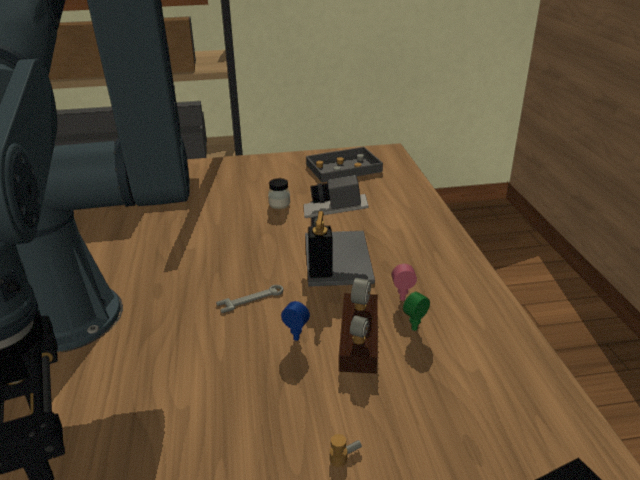

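View pics/top0.png

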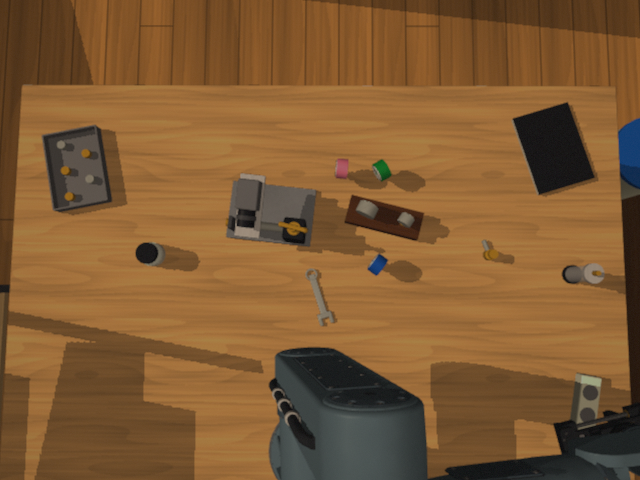

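View pics/wrist0.png

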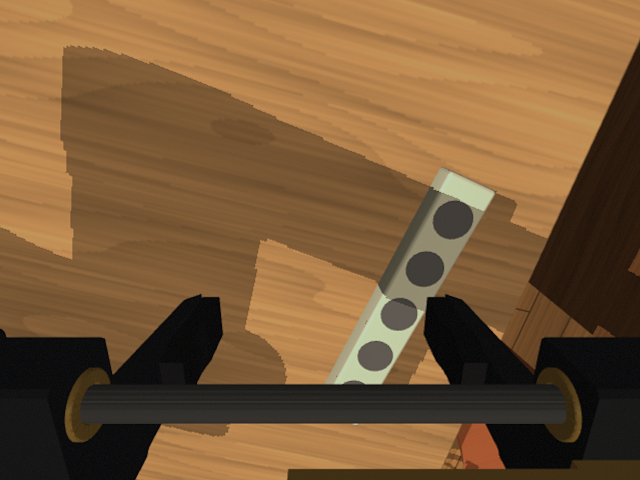

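```bash
cat > h.py <<'E'
import numpy as np, cv2
from scipy.spatial.transform import Rotation as Rn
from station import sensors, imaging, r
def cal(n):
    c=imaging.get_calibration(n); K=c["intrinsics"]
    if n=="wrist":
        s=sensors.read_state(); T=np.eye(4); T[:3,:3]=Rn.from_rotvec(s["tcp_rot"]).as_matrix(); T[:3,3]=s["eef_pos"]
        W=np.linalg.inv(T@c["T_tool_cam"]); return K,W[:3,:3],W[:3,3]
    return K,c["R"],c["t"]
def ray(n,uv,C=None):
    K,R,t=C or cal(n); d=R.T@np.linalg.inv(K)@np.array([uv[0],uv[1],1.]); return -R.T@t,d
def atz(n,uv,z,C=None):
    o,d=ray(n,uv,C); return o+d*(z-o[2])/d[2]
def proj(n,X,C=None):
    K,R,t=C or cal(n); p=(K@(R@np.atleast_2d(X).T+t[:,None])).T; return p[:,:2]/p[:,2:]
def tri(obs):
    A=np.zeros((3,3));b=np.zeros(3)
    for (o,d) in obs:
        d=d/np.linalg.norm(d);P=np.eye(3)-np.outer(d,d);A+=P;b+=P@o
    X=np.linalg.solve(A,b)
    return X,[np.linalg.norm(np.cross(X-o,d/np.linalg.norm(d))) for o,d in obs]
def crop(im,x0,x1,y0,y1,f,fn):
    c=cv2.resize(im[y0:y1,x0:x1],None,fx=f,fy=f,interpolation=cv2.INTER_CUBIC)
    st=20
    for x in range((x0//st+1)*st,x1,st):
        cv2.line(c,(int((x-x0)*f),0),(int((x-x0)*f),6),(0,0,255),1);cv2.putText(c,str(x),(int((x-x0)*f)-12,18),0,.4,(0,0,255),1)
    for y in range((y0//st+1)*st,y1,st):
        cv2.line(c,(0,int((y-y0)*f)),(6,int((y-y0)*f)),(0,0,255),1);cv2.putText(c,str(y),(8,int((y-y0)*f)+4),0,.4,(0,0,255),1)
    cv2.imwrite(fn,c)
E
python3 - <<'E'
from h import *
t=cv2.imread("pics/top0.png"); s=cv2.imread("pics/side0.png")
crop(t,220,330,165,255,7,"pics/t_a.png"); crop(t,320,440,150,285,4.4,"pics/t_b.png")
crop(s,270,440,165,375,2.85,"pics/s_a.png"); crop(s,295,385,165,245,7,"pics/s_b.png")
E
```

```text
(no output)
```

View pics/t_a.png

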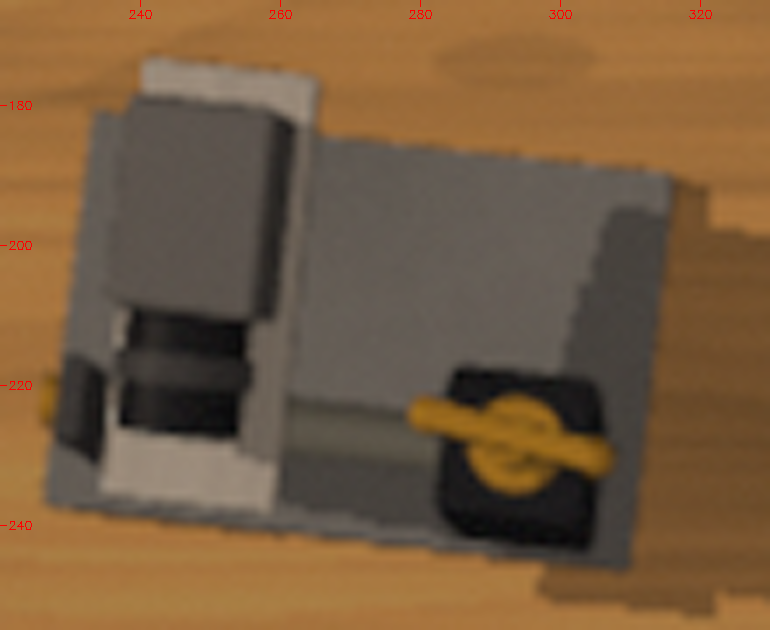

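View pics/t_b.png

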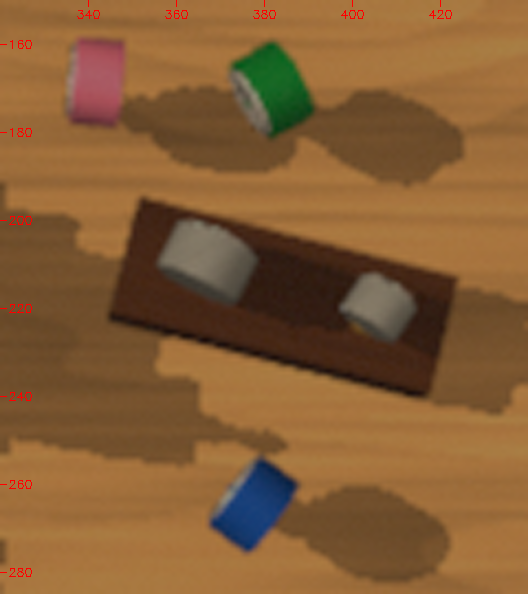

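View pics/s_a.png

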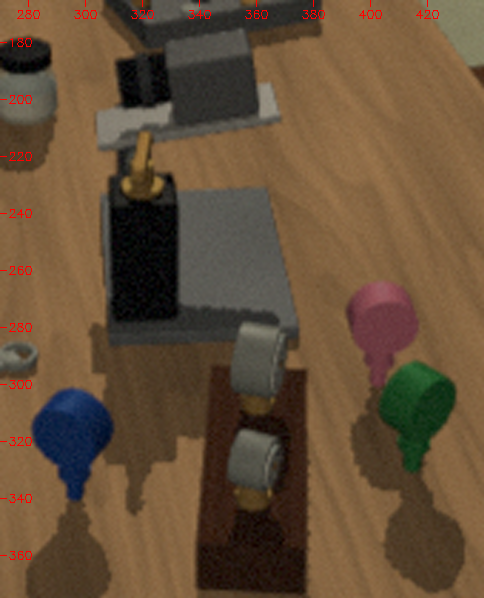

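View pics/s_b.png

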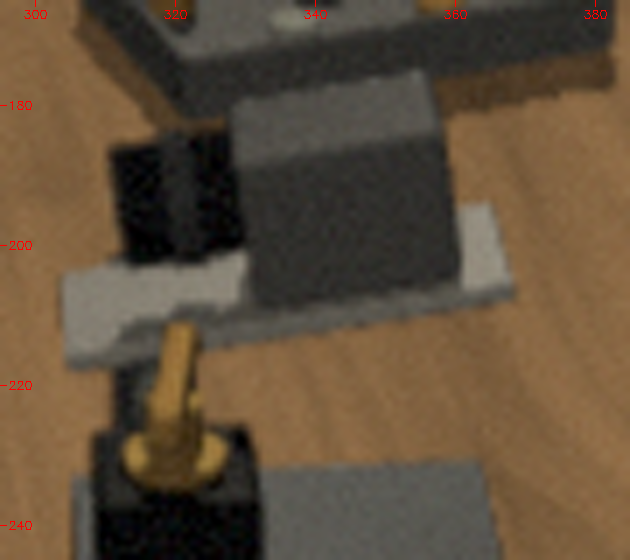

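```bash
python3 - <<'E'
from h import *
from scipy.optimize import least_squares
C=cal("top")
def fit(px,loc,z):
    W=np.array([atz("top",p,z,C)[:2] for p in px]); L=np.array(loc)
    f=lambda q:(np.c_[L[:,0]*np.cos(q[2])-L[:,1]*np.sin(q[2])+q[0],L[:,0]*np.sin(q[2])+L[:,1]*np.cos(q[2])+q[1]]-W).ravel()
    s=least_squares(f,[.5,0,0]); print(s.x,np.round(s.fun*1000,1)); return s.x
st=fit([(233.5,181),(315.5,190),(310,246),(226.5,236.5)],[(.09,.07),(.09,-.15),(-.06,-.15),(-.06,.07)],.012)
rk=fit([(351.5,195),(423.5,213),(417,238.5),(345,222)],[(.035,.095),(.035,-.095),(-.035,-.095),(-.035,.095)],.04)
def tf(q,p): return np.array([[np.cos(q[2]),-np.sin(q[2])],[np.sin(q[2]),np.cos(q[2])]])@p+q[:2]
print("axis",tf(st,np.array([-.03,-.11])))
a=atz("top",(280.5,224),.152,C);b=atz("top",(306,231),.152,C);print("bar",a,b,(a+b)/2,np.linalg.norm(a-b),np.arctan2(*(a-b)[1::-1]))
for y in(.05,-.05):print("sock",tf(rk,np.array([0,y])))
for uv in[(362,201),(379,210),(372,219),(356,210)]:print(atz("top",uv,.085,C))
s=sensors.read_state();print(Rn.from_rotvec(s["tcp_rot"]).as_matrix().round(3))
# side: plate edge
S=cal("side")
print("side proj axis top",proj("side",[[*tf(st,np.array([-.03,-.11])),.147]],S))
E
```

```text
[ 0.59266978  0.15868314 -0.10306015] [ 1.2  1.1  1.3 -2.4 -0.9 -0.2 -1.6  1.5]
[ 0.59120545 -0.17284489 -0.23372702] [-0.4  1.2  1.  -0.6 -1.8 -1.6  1.2  1. ]
axis [0.5515124  0.05235314]
bar [0.55813743 0.08196554 0.152     ] [0.54212991 0.02252797 0.152     ] [0.55013367 0.05224676 0.152     ] 0.06155537536722758 1.307721688922749
sock [ 0.60278569 -0.1242044 ]
sock [ 0.57962521 -0.22148539]
[ 0.62461341 -0.1128663   0.085     ]
[ 0.60246685 -0.15459216  0.085     ]
[ 0.58006429 -0.13733598  0.085     ]
[ 0.60214784 -0.09809569  0.085     ]
[[ 0.244 -0.97  -0.   ]
 [-0.97  -0.244  0.001]
 [-0.001 -0.    -1.   ]]
side proj axis top [[318.74775953 219.82212871]]
```

Request:
arm_command:
  commands:
    - [0, 0, 0, -0.0327, -0.0365, -0.002, 0]
    - [0, 0, 0, -0.0327, -0.0365, -0.002, 0]
    - [0, 0, 0, -0.0327, -0.0365, -0.002, 0]
    - [0, 0, 0, -0.0327, -0.0365, -0.002, 0]
    - [0, 0, 0, -0.0327, -0.0365, -0.002, 0]

```text
time_s: 0.65
eef_pos: [0.2781, -0.3526, 0.2485]
tcp_rot: [-2.477, 1.932, 0.0]
contact_force: [2.4, 0.4, 0.3]
grip_width: 0.0881
```

Request:
arm_command:
  commands:
    - [0, 0, 0, -0.0327, -0.0365, -0.002, 0]
    - [0, 0, 0, -0.0327, -0.0365, -0.002, 0]
    - [0, 0, 0, -0.0327, -0.0365, -0.002, 0]
    - [0, 0, 0, -0.0327, -0.0365, -0.002, 0]
    - [0, 0, 0, -0.0327, -0.0365, -0.002, 0]

```text
time_s: 1.15
eef_pos: [0.4152, -0.1494, 0.2589]
tcp_rot: [-2.478, 1.931, -0.001]
contact_force: [-0.4, -1.4, -0.9]
grip_width: 0.0882
```

Request:
arm_command:
  commands:
    - [0, 0, -8, 0, 0, 0, 0]
    - [0, 0, -8, 0, 0, 0, 0]
    - [0, 0, -8, 0, 0, 0, 0]
    - [0, 0, -8, 0, 0, 0, 0]
    - [0, 0, -8, 0, 0, 0, 0]

```text
time_s: 1.65
eef_pos: [0.4144, -0.1511, 0.2585]
tcp_rot: [-2.992, 0.958, 0.001]
contact_force: [-0.9, -0.3, -0.4]
grip_width: 0.088
```

```bash
cat >> h.py <<'E'
def delta(p=None):
    s=sensors.read_state();R=Rn.from_rotvec(s["tcp_rot"]).as_matrix()
    print("pos",s["eef_pos"].round(4),"yaw",np.arctan2(R[1,0],R[0,0]).round(4),"z",R[:,2].round(3),"q",s["qpos"].round(3),"t",s["time_s"],"g",round(s["grip_width"],4),"F",s["contact_force"].round(1))
    if p is not None: print("tool shift",(R.T@(np.array(p)-s["eef_pos"])).round(4))
E
python3 - <<'E'
from h import *
im=imaging.get_image("wrist");cv2.imwrite("pics/w1.png",im)
delta([.5505,.0523,.25])
E
```

```text
pos [ 0.4144 -0.1511  0.2585] yaw -0.6129 z [-0.001  0.    -1.   ] q [-0.62  -0.15   1.902 -0.     1.39  -0.007] t 1.7 g 0.0877 F [ 0.6 -0.5  0.3]
tool shift [-0.0056 -0.2447  0.0084]
```

View pics/w1.png

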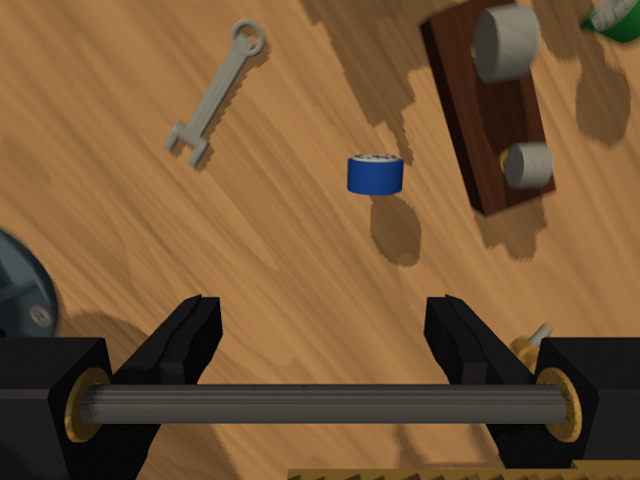

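Request:
arm_command:
  commands:
    - [0, 0, 0, -0.001, -0.04, 0, 0]
    - [0, 0, 0, -0.001, -0.04, 0, 0]
    - [0, 0, 0, -0.001, -0.04, 0, 0]
    - [0, 0, 0, -0.001, -0.04, 0, 0]
    - [0, 0, -7, 0, 0, 0, 60]

```text
time_s: 2.2
eef_pos: [0.5065, -0.0158, 0.2585]
tcp_rot: [-3.042, 0.78, -0.0]
contact_force: [-0.1, -0.6, 0.0]
grip_width: 0.0821
```

Request:
arm_command:
  commands:
    - [0, 0, -7, 0, 0, 0, 60]
    - [0, 0, -6, 0, 0, 0, 60]
    - [0, 0, 0, 0, 0, 0, 60]
    - [0, 0, 0, 0, 0, 0, 60]

```text
time_s: 2.6
eef_pos: [0.505, -0.0193, 0.2586]
tcp_rot: [-3.111, 0.44, 0.0]
contact_force: [-0.5, -0.5, -0.3]
grip_width: 0.0673
```

```bash
python3 - <<'E'
from h import *
im=imaging.get_image("wrist");cv2.imwrite("pics/w2.png",im)
delta([.5505,.0523,.25])
print(proj("wrist",[[.5505,.0523,.154]]))
E
```

```text
pos [ 0.5049 -0.0194  0.2586] yaw -0.2806 z [-0.  0. -1.] q [-0.274  0.006  1.756 -0.     1.38   0.007] t 2.65 g 0.0674 F [-0.1 -0.2  0.2]
tool shift [ 0.0239 -0.0815  0.0086]
[[363.4360442  117.32525327]]
```

View pics/w2.png

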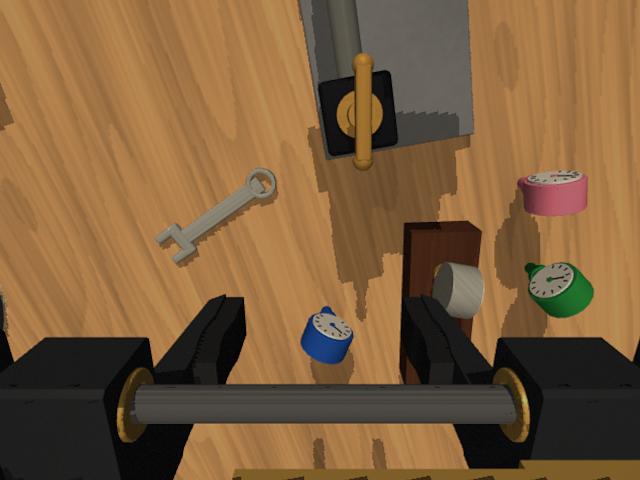

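```bash
python3 - <<'E'
from h import *
im=cv2.imread("pics/w2.png");crop(im,300,420,40,180,4,"pics/w2c.png")
a=atz("wrist",(363,62),.147);b=atz("wrist",(364,162),.147);print(a,b,(a+b)/2,np.linalg.norm(a-b),np.arctan2(*(a-b)[1::-1]))
E
```

```text
[0.55879153 0.08346065 0.147     ] [0.54462137 0.02453853 0.147     ] [0.55170645 0.05399959 0.147     ] 0.06060206439727286 1.334788445635427
```

View pics/w2c.png

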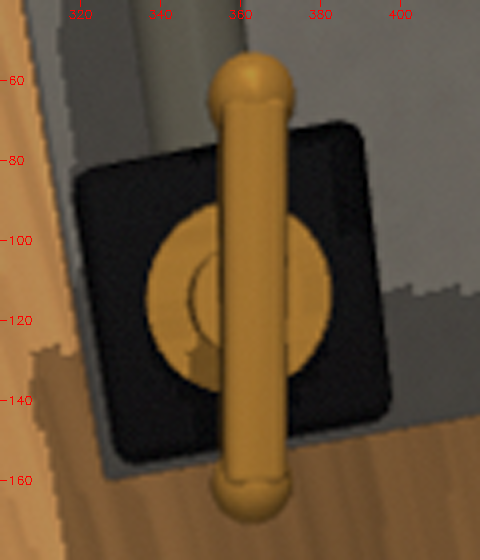

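```bash
python3 - <<'E'
from h import *
a=atz("wrist",(363.5,54),.147);b=atz("wrist",(363,171),.147);m=(a+b)/2;print(a,b,m,np.linalg.norm(a-b),np.arctan2(*(a-b)[1::-1]))
delta([*m[:2],.2])
E
```

```text
[0.5601727  0.08769172 0.147     ] [0.54252968 0.01895827 0.147     ] [0.55135119 0.053325   0.147     ] 0.07096170105153302 1.31953352763388
pos [ 0.5049 -0.0194  0.2586] yaw -0.2806 z [-0.  0. -1.] q [-0.274  0.006  1.756 -0.     1.38   0.007] t 2.65 g 0.0674 F [-0.1 -0.2  0.2]
tool shift [ 0.0245 -0.0827  0.0586]
```

Request:
arm_command:
  commands:
    - [0, 0, -1.7, 0, 0, 0, 120]
    - [0, 0, 0, 0.011, -0.0415, 0, 140]
    - [0, 0, 0, 0.011, -0.0415, 0.02, 140]
    - [0, 0, 0, 0, 0, 0.03, 140]
    - [0, 0, 0, 0, 0, 0, 140]

```text
time_s: 3.15
eef_pos: [0.5441, 0.0569, 0.2046]
tcp_rot: [3.118, -0.385, -0.012]
contact_force: [-1.0, 0.0, -0.0]
grip_width: 0.0396
```

```bash
python3 - <<'E'
from h import *
im=imaging.get_image("wrist");cv2.imwrite("pics/w3.png",im)
delta([.5513,.0533,.146])
E
```

```text
pos [0.5451 0.0561 0.2068] yaw -0.2466 z [-0.005  0.    -1.   ] q [-0.114  0.155  1.704 -0.     1.288  0.133] t 3.2 g 0.0395 F [-0.3 -0.5  0.4]
tool shift [0.007  0.0012 0.0608]
```

View pics/w3.png

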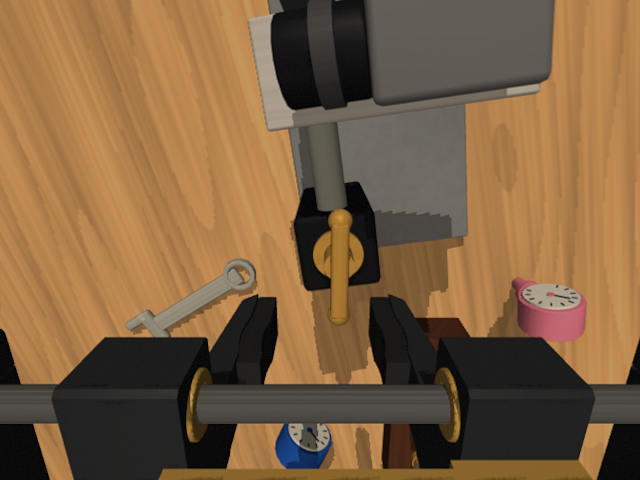

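Request:
arm_command:
  commands:
    - [0, 0, 0, 0, 0, 0, 140]
    - [0, 0, 0, 0, 0, 0, 140]

```text
time_s: 3.4
eef_pos: [0.5475, 0.0549, 0.2105]
tcp_rot: [3.117, -0.389, 0.004]
contact_force: [0.2, -0.2, 0.0]
grip_width: 0.0393
```

```bash
python3 - <<'E'
from h import *
im=imaging.get_image("wrist");cv2.imwrite("pics/w4.png",im)
delta([.5513,.0533,.146])
crop(im,280,420,180,340,3.7,"pics/w4c.png")
E
```

```text
pos [0.5475 0.055  0.2105] yaw -0.2484 z [ 0.003 -0.    -1.   ] q [-0.116  0.151  1.7   -0.     1.287  0.133] t 3.45 g 0.0395 F [-0.7  0.1  0. ]
tool shift [0.0039 0.0007 0.0645]
```

View pics/w4c.png

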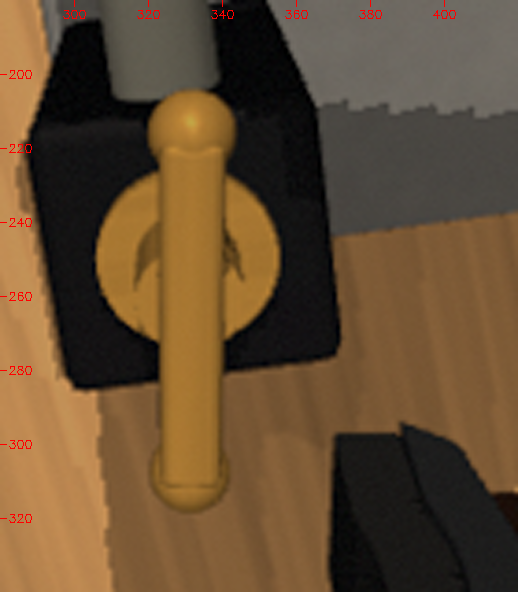

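Request:
arm_command:
  commands:
    - [0, 0, 0, 0.004, 0.0007, 0.0, 160]
    - [0, 0, 0, 0, 0, 0.03, 160]
    - [0, 0, 0, 0, 0, 0.02, 160]
    - [0, 0, 0, 0, 0, 0, 160]
    - [0, 0, 0, 0, 0, 0, 160]

```text
time_s: 3.95
eef_pos: [0.5507, 0.0538, 0.1594]
tcp_rot: [3.118, -0.388, 0.0]
contact_force: [0.3, 1.0, -0.3]
grip_width: 0.0331
```

```bash
python3 - <<'E'
from h import *
im=imaging.get_image("wrist");cv2.imwrite("pics/w5.png",im)
delta([.5513,.0533,.146])
E
```

```text
pos [0.5513 0.0538 0.1601] yaw -0.2474 z [ 0.002 -0.    -1.   ] q [-0.117  0.217  1.733 -0.     1.19   0.13 ] t 4.0 g 0.0328 F [0.9 0.4 0.1]
tool shift [0.0002 0.0005 0.0141]
```

View pics/w5.png

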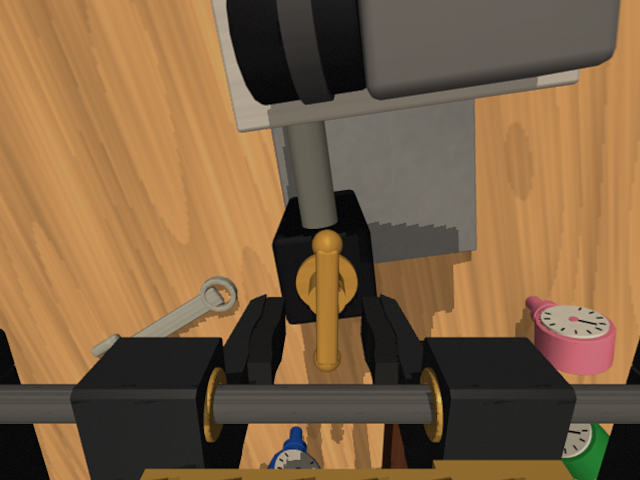

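Request:
arm_command:
  commands:
    - [0, 0, 0, 0.0005, 0.0005, 0.014, 160]
    - [0, 0, 0, 0, 0, 0, 160]
    - [0, 0, 0, 0, 0, 0, 255]
    - [0, 0, 0, 0, 0, 0, 255]
    - [0, 0, 0, 0, 0, 0, 255]
  newtons: 20

```text
time_s: 4.5
eef_pos: [0.5516, 0.0534, 0.1452]
tcp_rot: [3.118, -0.387, 0.004]
contact_force: [15.9, -4.5, -9.4]
grip_width: 0.0109
```

```bash
python3 - <<'E'
from h import *
delta([.5513,.0533,.146])
E
```

```text
pos [0.5516 0.0534 0.1452] yaw -0.2471 z [ 0.002 -0.    -1.   ] q [-0.118  0.236  1.743 -0.     1.16   0.129] t 4.5 g 0.0109 F [15.9 -4.5 -9.4]
tool shift [-0.0003  0.0002 -0.0008]
```

Request:
arm_command:
  commands:
    - [0, 0, 0, 0.001, 0, 0, 255]
    - [0, 0, 0, 0, 0, 0, 255]

```text
time_s: 4.7
eef_pos: [0.5523, 0.0532, 0.1451]
tcp_rot: [-3.118, 0.387, -0.002]
contact_force: [3.2, -0.3, 0.1]
grip_width: 0.0099
```

Request:
arm_command:
  commands:
    - [0, 0, 5, 0, 0, 0, 255]
    - [0, 0, 7, 0, 0, 0, 255]
    - [0, 0, 7, 0, 0, 0, 255]
    - [0, 0, 7, 0, 0, 0, 255]

```text
time_s: 5.1
eef_pos: [0.5524, 0.0531, 0.1452]
tcp_rot: [-2.948, 1.086, -0.003]
contact_force: [1.7, -1.0, -0.9]
grip_width: 0.0102
```

```bash
python3 - <<'E'
from h import *
delta([.5523,.0532,.145])
E
```

```text
pos [0.5524 0.0531 0.1452] yaw -0.706 z [ 0.002 -0.    -1.   ] q [-0.118  0.238  1.74  -0.     1.161  0.588] t 5.1 g 0.0102 F [ 1.7 -1.  -0.9]
tool shift [-0.0002  0.      0.0002]
```

Request:
arm_command:
  commands:
    - [0, 0, 8, 0, 0, 0, 255]
    - [0, 0, 8, 0, 0, 0, 255]
    - [0, 0, 8, 0, 0, 0, 255]
    - [0, 0, 8, 0, 0, 0, 255]
    - [0, 0, 8, 0, 0, 0, 255]

```text
time_s: 5.6
eef_pos: [0.5526, 0.0528, 0.1451]
tcp_rot: [-2.397, 2.029, -0.003]
contact_force: [3.5, -1.4, -1.1]
grip_width: 0.0095
```

Request:
arm_command:
  commands:
    - [0, 0, 8, 0, 0, 0, 255]
    - [0, 0, 6, 0, 0, 0, 255]
    - [0, 0, 0, 0, 0, 0, 255]
    - [0, 0, 0, 0, 0, 0, 255]

```text
time_s: 6.0
eef_pos: [0.5526, 0.0527, 0.1452]
tcp_rot: [-2.142, 2.297, -0.003]
contact_force: [4.2, -3.6, -2.1]
grip_width: 0.0096
```

```bash
python3 - <<'E'
from h import *
delta()
w=imaging.get_image("side");cv2.imwrite("pics/s6.png",w);crop(w,285,385,160,245,7,"pics/s6c.png")
w=imaging.get_image("wrist");cv2.imwrite("pics/w6.png",w)
E
```

```text
pos [0.5526 0.0527 0.1452] yaw -1.6406 z [ 0.002 -0.001 -1.   ] q [-1.180e-01  2.380e-01  1.740e+00 -1.000e-03  1.161e+00  1.522e+00] t 6.0 g 0.0096 F [ 4.2 -3.6 -2.1]
```

View pics/s6c.png

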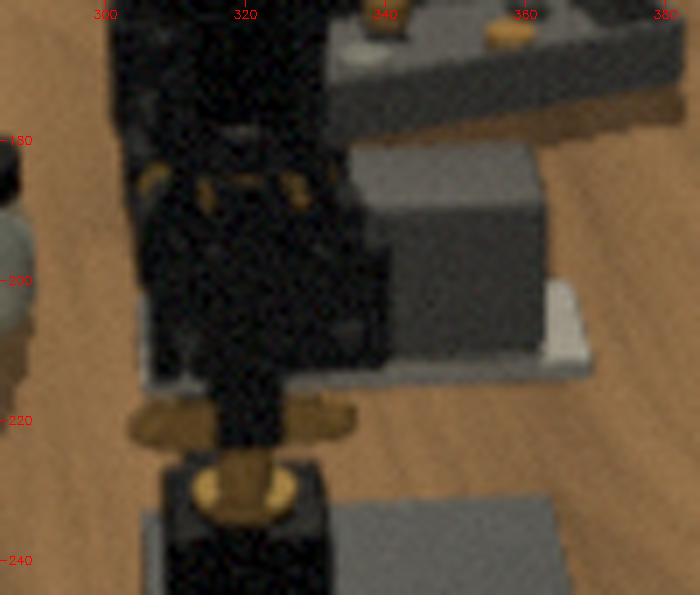

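View pics/w6.png

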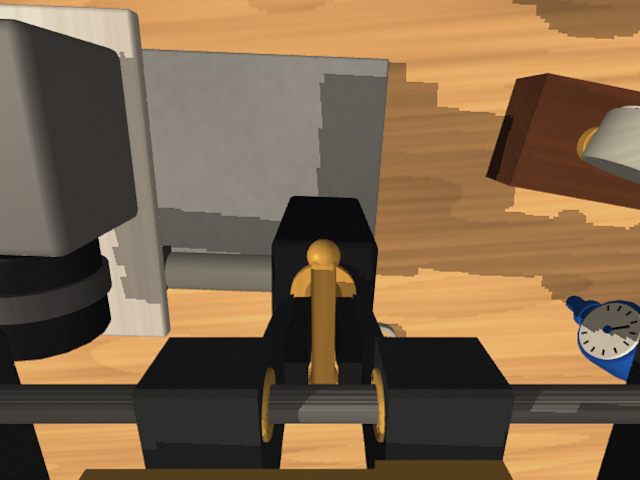

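```bash
python3 - <<'E'
from h import *
w=cv2.imread("pics/w6.png");crop(w,130,410,30,260,2.8,"pics/w6c.png")
f=lambda a,b,z:print(np.arctan2(*(atz("wrist",b,z)-atz("wrist",a,z))[1::-1]), atz("wrist",a,z))
f((148,50.5),(388,59.5),.012); f((379,235),(388,60),.012)
# side
th=-.1
import numpy as np
R=np.array([[np.cos(th),-np.sin(th)],[np.sin(th),np.cos(th)]]); 
a=atz("side",(306,216.3),.112);b=atz("side",(369,213.3),.112);print(a,b,np.linalg.norm(a-b),np.arctan2(*(b-a)[1::-1]))
E
```

```text
-1.674266218749533 [0.68168091 0.16057048 0.012     ]
-0.07187182065003885 [0.5432603  0.01137808 0.012     ]
[0.53451706 0.13588832 0.112     ] [0.68084718 0.12301362 0.112     ] 0.14689540331849027 -0.08775794753922331
```

View pics/w6c.png

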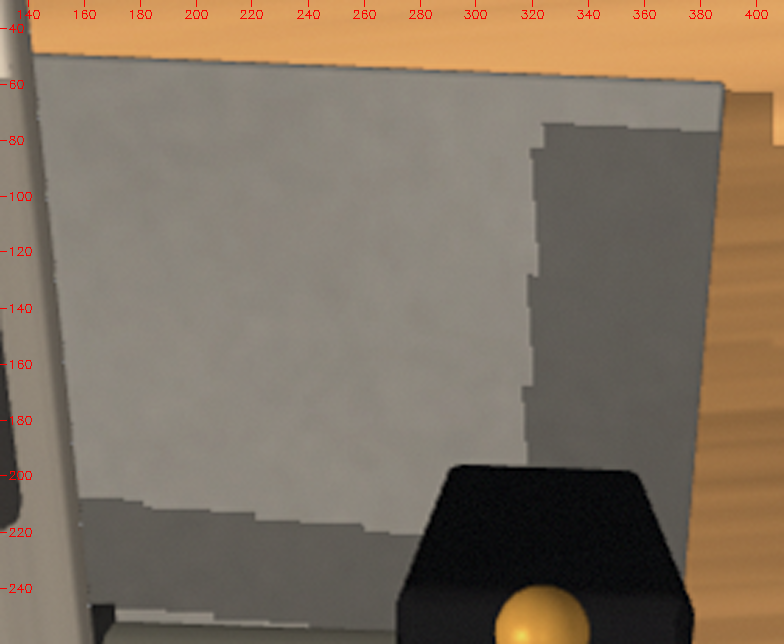

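```bash
python3 - <<'E'
from h import *
f=lambda a,b,z:print(np.arctan2(*(atz("wrist",b,z)-atz("wrist",a,z))[1::-1]), atz("wrist",a,z), atz("wrist",b,z))
f((142.5,49.3),(387.9,60),.012); f((374.6,233.6),(387.9,60),.012)
E
```

```text
-1.679802234946743 [0.68263849 0.1640349  0.012     ] [0.66498002 0.00268144 0.012     ]
-0.09962532896669231 [0.54461927 0.01471225 0.012     ] [0.66498002 0.00268144 0.012     ]
```

Request:
arm_command:
  commands:
    - [0, 0, 2, 0, 0, 0, 255]
    - [0, 0, 0, 0, 0, 0, 255]
    - [0, 0, 0, 0, 0, 0, 255]

```text
time_s: 6.4
eef_pos: [0.5526, 0.0527, 0.1452]
tcp_rot: [-2.102, 2.334, -0.003]
contact_force: [4.1, -3.0, -0.6]
grip_width: 0.0097
```

```bash
python3 - <<'E'
from h import *
delta()
E
```

```text
pos [0.5526 0.0527 0.1452] yaw -1.6753 z [ 0.002 -0.001 -1.   ] q [-1.180e-01  2.380e-01  1.740e+00 -1.000e-03  1.161e+00  1.557e+00] t 6.4 g 0.0097 F [ 4.1 -3.  -0.6]
```

Request:
arm_command:
  commands:
    - [0, 0, 0, 0, 0, 0, 170]
    - [0, 0, 0, 0, 0, 0, 170]
    - [0, 0, 0, 0, 0, 0, 170]
    - [0, 0, 0, 0, 0, -0.03, 170]
    - [0, 0, 0, 0, 0, -0.04, 170]

```text
time_s: 6.9
eef_pos: [0.5495, 0.0537, 0.2129]
tcp_rot: [2.097, -2.334, -0.008]
contact_force: [1.4, -0.3, 0.6]
grip_width: 0.0294
```

Request:
arm_command:
  commands:
    - [0, 0, 0, 0, 0.02, -0.045, 100]
    - [0, 0, 0, 0, 0.045, -0.02, 100]
    - [0, 0, 0, 0, 0.045, 0, 100]
    - [0, 0, 0, 0.0, 0.04, 0, 60]
    - [0, 0, 0, 0.0, 0, 0, 0]

```text
time_s: 7.4
eef_pos: [0.3986, 0.0704, 0.2794]
tcp_rot: [2.101, -2.335, -0.002]
contact_force: [0.9, 0.3, -0.3]
grip_width: 0.0672
```

```bash
python3 - <<'E'
from h import *
delta()
w=imaging.get_image("wrist");cv2.imwrite("pics/w7.png",w)
delta()
w=imaging.get_image("side");cv2.imwrite("pics/s7.png",w);crop(w,285,385,160,245,7,"pics/s7c.png")
E
```

```text
pos [0.3986 0.0704 0.2794] yaw -1.6763 z [-0.001  0.    -1.   ] q [-0.121 -0.261  1.951  0.     1.453  1.556] t 7.4 g 0.0672 F [ 0.9  0.3 -0.3]
pos [0.401  0.0699 0.28  ] yaw -1.677 z [ 0.001  0.    -1.   ] q [-0.121 -0.257  1.947  0.     1.451  1.556] t 7.45 g 0.0715 F [1.1 0.4 0.6]
```

View pics/s7c.png

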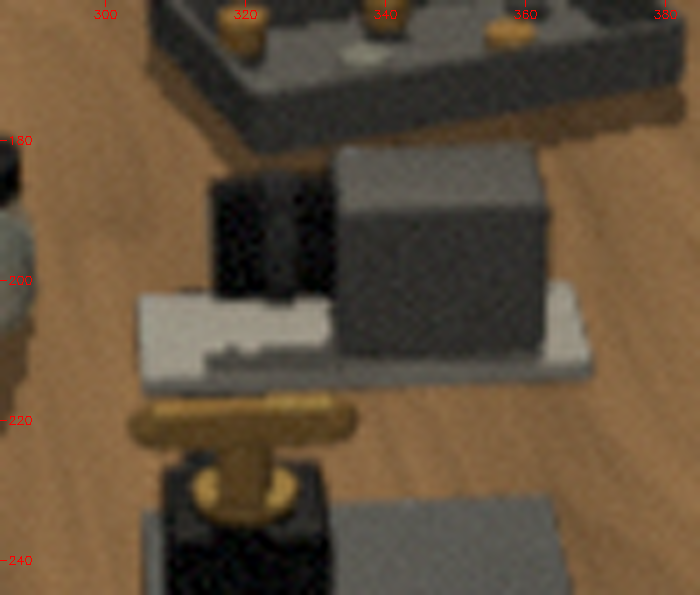

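View pics/w7.png

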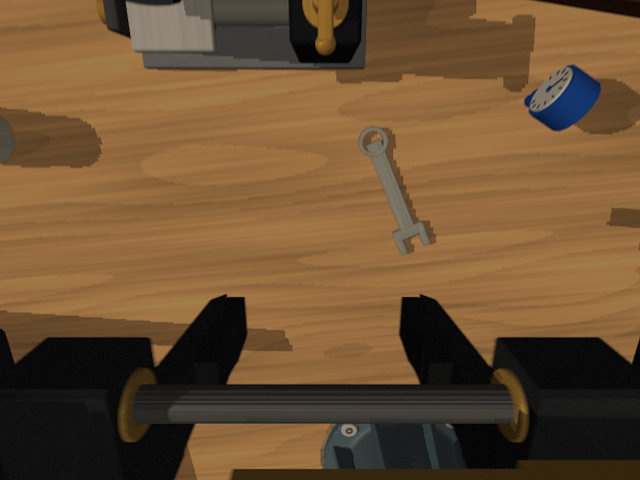

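```bash
python3 - <<'E'
from h import *
a=atz("side",(305.4,216.1),.112)
for th in(-.10,-.105,-.11):
  for t in(-.03,-.02,0,.02,.03):
    d=np.array([np.cos(th)*np.cos(t),np.sin(th)*np.cos(t),-np.sin(t)])*.15
    # tilt negative: lens down -> rear up
    p=proj("side",[a,a+d]);print(th,t,(p[1]-p[0]).round(2))
print("meas",64.2,-2.7)
E
```

```text
-0.1 -0.03 [64.43 -4.38]
-0.1 -0.02 [64.42 -3.82]
-0.1 0 [64.4  -2.68]
-0.1 0.02 [64.34 -1.55]
-0.1 0.03 [64.31 -0.99]
-0.105 -0.03 [64.47 -4.23]
-0.105 -0.02 [64.47 -3.66]
-0.105 0 [64.44 -2.53]
-0.105 0.02 [64.39 -1.4 ]
-0.105 0.03 [64.35 -0.83]
-0.11 -0.03 [64.51 -4.07]
-0.11 -0.02 [64.51 -3.51]
-0.11 0 [64.48 -2.37]
-0.11 0.02 [64.43 -1.24]
-0.11 0.03 [64.39 -0.68]
meas 64.2 -2.7
```

Request:
arm_command:
  commands:
    - [0, 0, 0, 0.029, -0.0334, 0.0, 0]
    - [0, 0, 0, 0.029, -0.0334, 0.0, 0]
    - [0, 0, 0, 0.029, -0.0334, 0.0, 0]
    - [0, 0, 0, 0.029, -0.0334, 0.015, 0]
    - [0, 0, 0, 0.029, -0.0334, 0.015, 0]

```text
time_s: 8.0
eef_pos: [0.5557, -0.095, 0.2489]
tcp_rot: [-2.098, 2.337, -0.001]
contact_force: [0.7, -0.2, -0.3]
grip_width: 0.0885
```

Request:
arm_command:
  commands:
    - [0, 0, 8, 0, 0, 0, 0]
    - [0, 0, 8, 0, 0, 0, 0]
    - [0, 0, 8, 0, 0, 0, 0]
    - [0, 0, 4, 0, 0, 0, 0]
    - [0, 0, 0, 0, 0, 0, 0]

```text
time_s: 8.5
eef_pos: [0.554, -0.0933, 0.2487]
tcp_rot: [1.47, -2.776, -0.002]
contact_force: [0.1, -0.5, 0.6]
grip_width: 0.088
```

Request:
arm_command:
  commands:
    - [0, 0, 0, 0, 0, 0, 0]

```text
time_s: 8.6
eef_pos: [0.5537, -0.093, 0.2491]
tcp_rot: [1.474, -2.774, -0.001]
contact_force: [0.4, 0.1, -0.3]
grip_width: 0.0883
```

```bash
python3 - <<'E'
from h import *
delta()
C=cal("wrist");np.save("C8.npy",np.array([*C[0].ravel(),*C[1].ravel(),*C[2]]))
w=imaging.get_image("wrist");cv2.imwrite("pics/w8.png",w)
w=imaging.get_image("top");cv2.imwrite("pics/t8.png",w)
E
```

```text
pos [ 0.5537 -0.093   0.2491] yaw -2.1649 z [-0.001  0.    -1.   ] q [-0.378  0.142  1.63   0.     1.37   1.787] t 8.6 g 0.0883 F [ 0.4  0.1 -0.3]
```

View pics/w8.png

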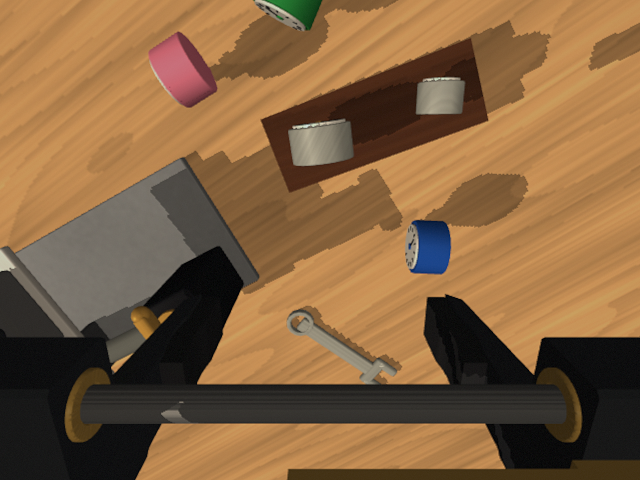

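```bash
python3 - <<'E'
from h import *
w=cv2.imread("pics/w8.png");crop(w,250,500,30,200,3.1,"pics/w8c.png")
w=cv2.imread("pics/w8.png");crop(w,280,365,110,175,8,"pics/w8d.png")
E
```

```text
(no output)
```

View pics/w8d.png

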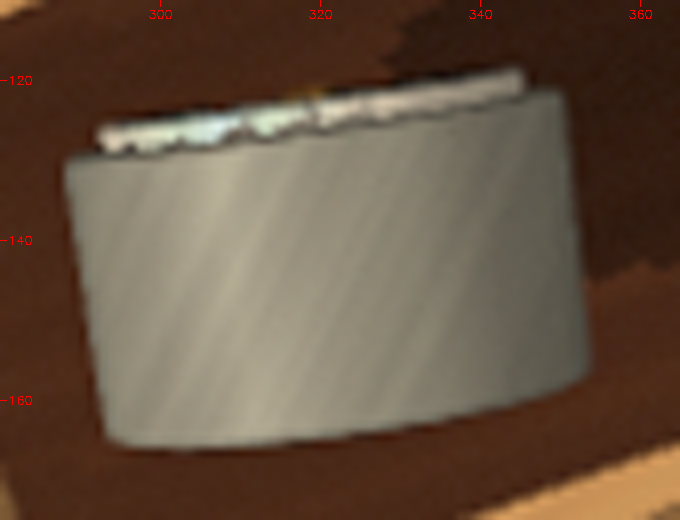

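```bash
cat > gfit.py <<'E'
from h import *
from scipy.optimize import least_squares
def model(q,C,u,z=.079):
    x,y,yaw=q;a=np.linspace(0,2*np.pi,721);X=[]
    out=[]
    ex=np.array([np.cos(yaw),np.sin(yaw),0]);ey=np.array([-np.sin(yaw),np.cos(yaw),0]);ez=np.array([0,0,1.])
    for s in(.014,-.014):
        P=np.array([x,y,z])+s*ex+.025*(np.cos(a)[:,None]*ey+np.sin(a)[:,None]*ez)
        p=proj("wrist",P,C);d=p@u
        out+=[p[d.argmin()],p[d.argmax()]]
    return np.array(out)
E
python3 - <<'E'
from gfit import *
c=np.load("C8.npy");C=(c[:9].reshape(3,3),c[9:18].reshape(3,3),c[18:])
m=np.array([(288.5,129.8),(350.8,121.5),(293.8,165.5),(353.5,157.5)]);u=np.array([.99,-.13])
for st in(-.6,-.4):
    s=least_squares(lambda q:(model(q,C,u)-m).ravel(),[.602,-.125,st],diff_step=1e-3);print(s.x,s.fun.round(1))
# rack
W=[(262,120.5),(472,39)]
for p in W:print(atz("wrist",p,.04,C))
a,b=[atz("wrist",p,.04,C) for p in W];print(np.arctan2(*(a-b)[1::-1])-np.pi/2,np.linalg.norm(a-b))
E
```

```text
[ 0.60253913 -0.12428118 -0.46937013] [-0.5  0.   0.1  0.1 -0.5 -0.1  0.9  0.1]
[ 0.60253913 -0.12428118 -0.46937003] [-0.5  0.   0.1  0.1 -0.5 -0.1  0.9  0.1]
[ 0.64624625 -0.08997303  0.04      ]
[ 0.60021475 -0.27365207  0.04      ]
-0.2455511303230944 0.18935915832315894
```

View pics/w8c.png

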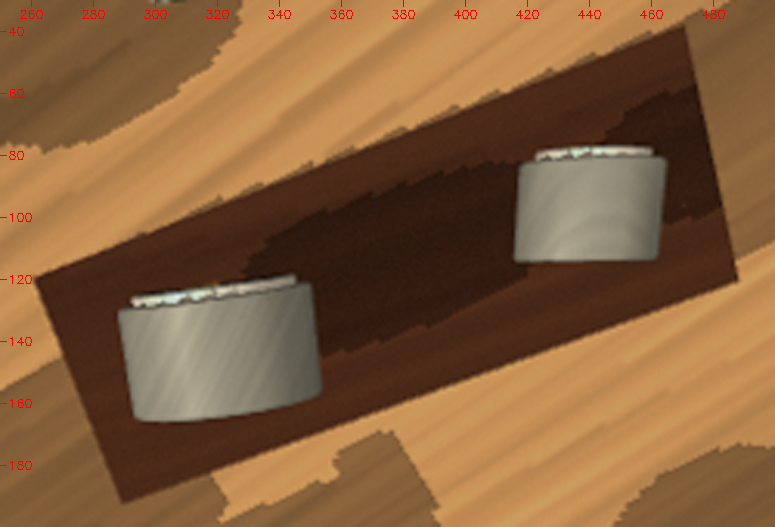

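```bash
python3 - <<'E'
from h import *
s=sensors.read_state();R=Rn.from_rotvec(s["tcp_rot"])*Rn.from_euler("z",-7.2,degrees=True)
print(R.as_matrix().T@(np.array([.6025,-.1243,.125])-s["eef_pos"]))
E
```

```text
[ 0.00585744 -0.05807264  0.12432935]
```

Request:
arm_command:
  commands:
    - [0, 0, -7.2, 0, 0, 0, 0]
    - [0, 0, 0, 0.003, -0.029, 0, 0]
    - [0, 0, 0, 0.003, -0.029, 0, 0]
    - [0, 0, 0, 0, 0, 0.04, 0]
    - [0, 0, 0, 0, 0, 0.04, 0]

```text
time_s: 9.2
eef_pos: [0.6039, -0.1254, 0.1701]
tcp_rot: [-1.642, 2.675, -0.005]
contact_force: [0.1, 0.4, -0.6]
grip_width: 0.088
```

Request:
arm_command:
  commands:
    - [0, 0, 0, 0, 0, 0.03, 0]
    - [0, 0, 0, 0, 0, 0, 0]
    - [0, 0, 0, 0, 0, 0, 0]

```text
time_s: 9.5
eef_pos: [0.6022, -0.1244, 0.14]
tcp_rot: [1.643, -2.677, -0.001]
contact_force: [0.6, -0.6, 0.7]
grip_width: 0.0885
```

```bash
python3 - <<'E'
from h import *
delta([.6025,-.1243,.0603])
w=imaging.get_image("wrist");cv2.imwrite("pics/w9.png",w)
print(proj("wrist",[[.6025,-.1243,.104],[.6025,-.1243,.079]]))
E
```

```text
pos [ 0.6022 -0.1244  0.14  ] yaw -2.0407 z [-0.  0. -1.] q [-0.396  0.368  1.583  0.     1.19   1.644] t 9.5 g 0.0885 F [ 0.6 -0.6  0.7]
tool shift [-0.0002 -0.0003  0.0797]
[[323.89556462 279.20632141]
 [323.79265309 261.65666257]]
```

View pics/w9.png

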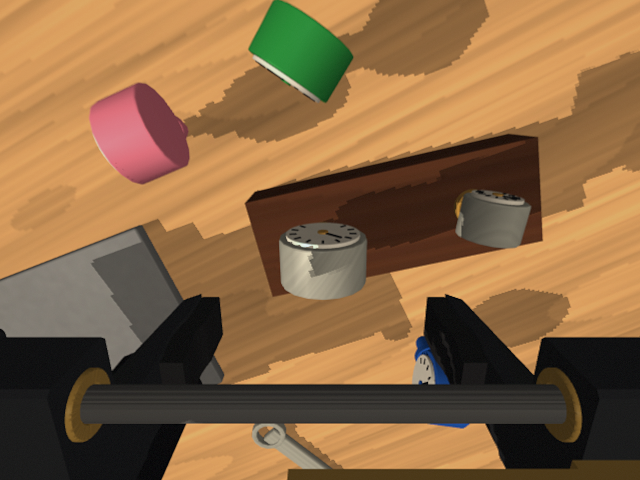

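Request:
arm_command:
  commands:
    - [0, 0, 0, 0, 0, 0.03, 0]
    - [0, 0, 0, 0, 0, 0.03, 0]
    - [0, 0, 0, 0, 0, 0.0195, 0]
    - [0, 0, 0, 0, 0, 0, 0]
    - [0, 0, 0, 0, 0, 0, 60]
  newtons: 15

```text
time_s: 10.05
eef_pos: [0.6035, -0.1249, 0.0625]
tcp_rot: [-1.642, 2.676, -0.004]
contact_force: [-0.6, 0.8, 1.1]
grip_width: 0.0823
```

```bash
python3 - <<'E'
from h import *
delta([.6025,-.1243,.0603])
w=imaging.get_image("wrist");cv2.imwrite("pics/w10.png",w)
E
```

```text
pos [ 0.6035 -0.1249  0.0625] yaw -2.0411 z [ 0.003 -0.001 -1.   ] q [-0.396  0.473  1.617  0.     1.049  1.645] t 10.05 g 0.0823 F [-0.6  0.8  1.1]
tool shift [-0.0001  0.0012  0.0022]
```

View pics/w10.png

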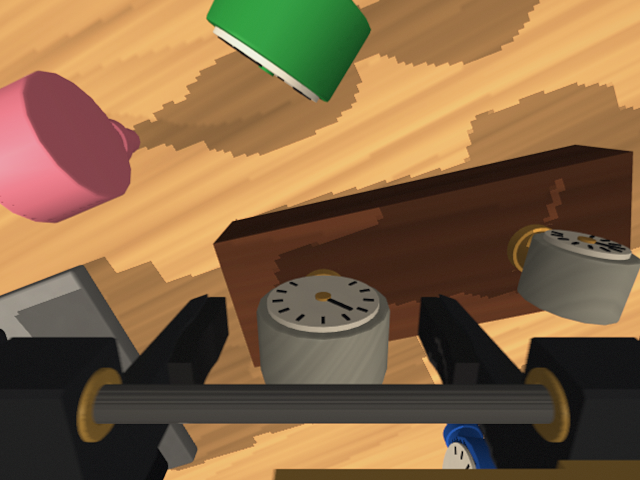

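Request:
arm_command:
  commands:
    - [0, 0, 0, 0, 0.001, 0.001, 90]
    - [0, 0, 0, 0, 0, 0, 255]
    - [0, 0, 0, 0, 0, 0, 255]
    - [0, 0, 0, 0, 0, 0, 255]
    - [0, 0, 0, 0, 0, 0, 255]
  newtons: 15

```text
time_s: 10.6
eef_pos: [0.6015, -0.124, 0.0598]
tcp_rot: [-1.642, 2.678, -0.001]
contact_force: [-0.1, 1.5, 3.2]
grip_width: 0.0493
```

Request:
arm_command:
  commands:
    - [0, 0, 0, 0, 0, 0, 255]
    - [0, 0, 0, 0, 0, 0, 255]
    - [0, 0, 0, 0, 0, 0, 255]
  newtons: 35

```text
time_s: 10.9
eef_pos: [0.6015, -0.124, 0.0598]
tcp_rot: [-1.642, 2.678, -0.001]
contact_force: [-1.1, 1.0, 6.3]
grip_width: 0.0486
```

```bash
python3 - <<'E'
from h import *
delta([.6025,-.1243,.0603])
w=imaging.get_image("wrist");cv2.imwrite("pics/w11.png",w)
E
```

```text
pos [ 0.6015 -0.124   0.0598] yaw -2.0413 z [ 0.001 -0.    -1.   ] q [-0.396  0.474  1.621 -0.     1.045  1.645] t 10.9 g 0.0486 F [-1.1  1.   6.3]
tool shift [-0.0002 -0.001  -0.0005]
```

View pics/w11.png

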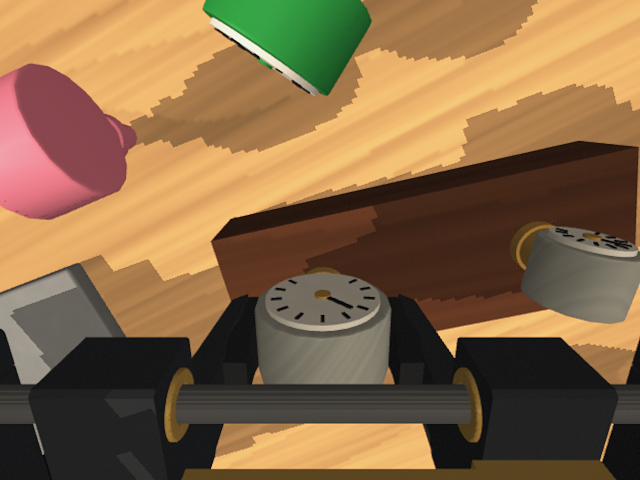

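Request:
arm_command:
  commands:
    - [0, 0, 0, 0, 0, -0.01, 255]
    - [0, 0, 0, 0, 0, -0.02, 255]
    - [0, 0, 0, 0, 0, -0.03, 255]
    - [0, 0, 0, 0, 0, -0.04, 255]
    - [0, 0, 0, 0, 0, -0.04, 255]

```text
time_s: 11.45
eef_pos: [0.6002, -0.1235, 0.1998]
tcp_rot: [1.642, -2.677, -0.003]
contact_force: [0.4, -0.1, -1.7]
grip_width: 0.0485
```

Request:
arm_command:
  commands:
    - [0, 0, 0, 0, 0, -0.04, 255]
    - [0, 0, 0, 0, 0, -0.02, 255]
    - [0, 0, 0, 0, 0, 0, 255]
    - [0, 0, 0, 0, 0, 0, 255]

```text
time_s: 11.85
eef_pos: [0.6006, -0.1237, 0.2583]
tcp_rot: [1.642, -2.678, -0.001]
contact_force: [0.1, 0.4, -2.4]
grip_width: 0.0485
```

```bash
python3 - <<'E'
from h import *
delta([.4238,.1768,.26])
w=imaging.get_image("wrist");cv2.imwrite("pics/w12.png",w)
E
```

```text
pos [ 0.6006 -0.1237  0.2583] yaw -2.0414 z [-0.001  0.    -1.   ] q [-0.396  0.25   1.484  0.     1.408  1.645] t 11.85 g 0.0485 F [ 0.1  0.4 -2.4]
tool shift [-0.1877  0.2939 -0.0014]
```

View pics/w12.png

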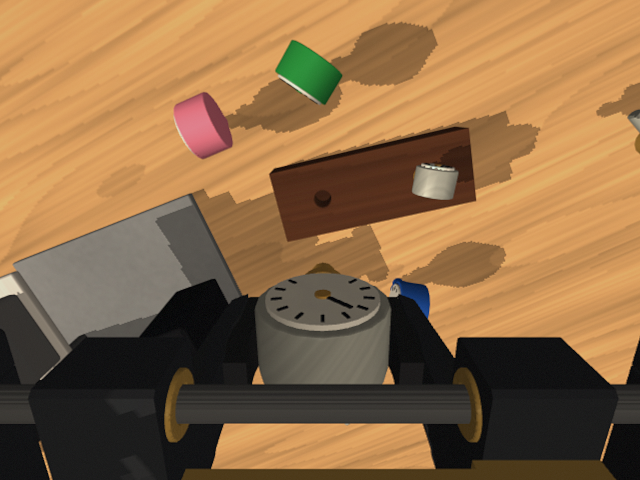

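```bash
python3 - <<'E'
from h import *
w=cv2.imread("pics/w12.png");crop(w,245,400,255,395,5,"pics/w12c.png")
E
```

```text
(no output)
```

View pics/w12c.png

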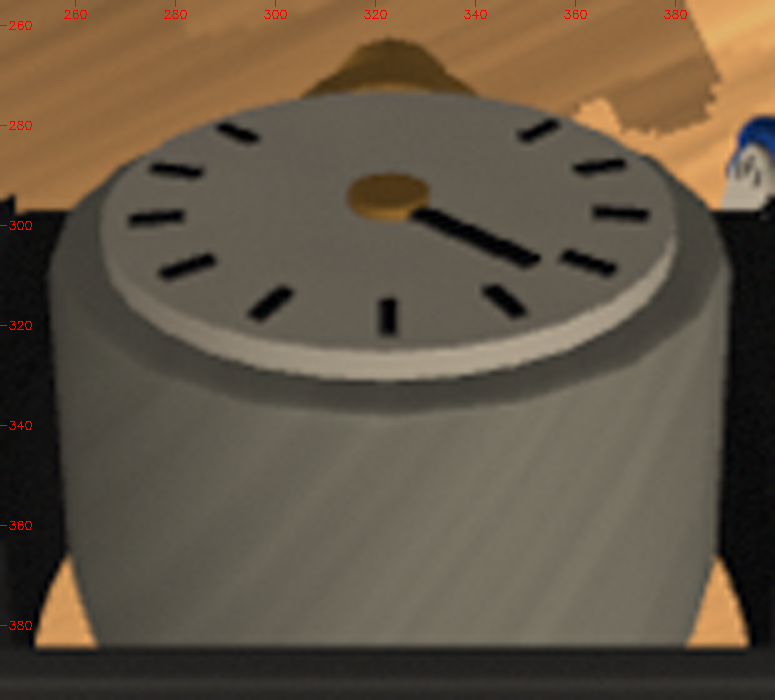

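```bash
cat > hand.py <<'E'
from h import *
from scipy.optimize import least_squares
c=imaging.get_calibration("wrist");Ti=np.linalg.inv(c["T_tool_cam"]);C=(c["intrinsics"],Ti[:3,:3],Ti[:3,3])
def f(q,m,full=False):
    x,y,z,p=q; a=np.linspace(0,2*np.pi,1441)
    n=np.array([0,-np.cos(p),-np.sin(p)]); up=np.array([0,np.sin(p),-np.cos(p)]) # p>0: dial tilts up
    P=np.array([x,y,z])+.021*(np.cos(a)[:,None]*np.array([1,0,0])+np.sin(a)[:,None]*up)
    e=proj("wrist",P,C); v=np.array([e[:,0].min(),e[:,0].max(),e[:,1].min(),e[:,1].max()])
    return v-m
def run(m):
    s=least_squares(f,[0,-.016,-.019,0],args=(np.array(m),),diff_step=1e-3,x_scale=[.01,.01,.01,.1]);print("tool xyz,pitch",s.x.round(4),s.fun.round(2))
E
python3 - <<'E'
from hand import *
run([265.6,380.6,273.6,325.2])
print(f([0,-.016,-.0192,0],np.zeros(4)))
E
```

```text
tool xyz,pitch [-0.0006 -0.0177 -0.0184 -0.0113] [0. 0. 0. 0.]
[267.11234642 382.26473778 277.54109826 331.87963714]
```

Request:
arm_command:
  commands:
    - [0, 0, 0, -0.0134, 0.0209, 0, 255]
    - [0, 0, 0, -0.0234, 0.0369, 0, 255]
    - [0, 0, 0, -0.0234, 0.0369, 0, 255]
    - [0, 0, 0, -0.0234, 0.0369, 0, 255]
    - [0, 0, 0, -0.0234, 0.0369, 0, 255]

```text
time_s: 12.4
eef_pos: [0.497, 0.0492, 0.2565]
tcp_rot: [1.64, -2.676, -0.005]
contact_force: [0.4, 0.5, -1.8]
grip_width: 0.0482
```

Request:
arm_command:
  commands:
    - [0, 0, 0, -0.0234, 0.0369, 0, 255]
    - [0, 0, 0, -0.0234, 0.0369, 0, 255]
    - [0, 0, 0, -0.0234, 0.0369, 0, 255]
    - [0, 0, 0, -0.01, 0.016, 0, 255]
    - [0, 0, -5, 0, 0, 0, 255]

```text
time_s: 12.9
eef_pos: [0.4199, 0.1788, 0.2568]
tcp_rot: [1.762, -2.597, -0.004]
contact_force: [-0.4, 0.1, -2.2]
grip_width: 0.0486
```

Request:
arm_command:
  commands:
    - [0, 0, -8, 0, 0, 0, 255]
    - [0, 0, -8, 0, 0, 0, 255]
    - [0, 0, 0, 0, 0, 0, 255]
    - [0, 0, 0, 0, 0, 0, 255]

```text
time_s: 13.3
eef_pos: [0.4221, 0.1766, 0.2577]
tcp_rot: [2.097, -2.336, -0.003]
contact_force: [-0.3, -0.3, -1.8]
grip_width: 0.0484
```

```bash
python3 - <<'E'
from h import *
delta([.4225,.1769,.136])
w=imaging.get_image("wrist");cv2.imwrite("pics/w13.png",w);w=imaging.get_image("side");cv2.imwrite("pics/s13.png",w)
E
```

```text
pos [0.4221 0.1766 0.2577] yaw -1.6786 z [-0.003 -0.    -1.   ] q [ 0.136 -0.106  1.865 -0.     1.386  1.815] t 13.3 g 0.0484 F [-0.3 -0.3 -1.8]
tool shift [-0.0004 -0.0008  0.1217]
```

View pics/w13.png

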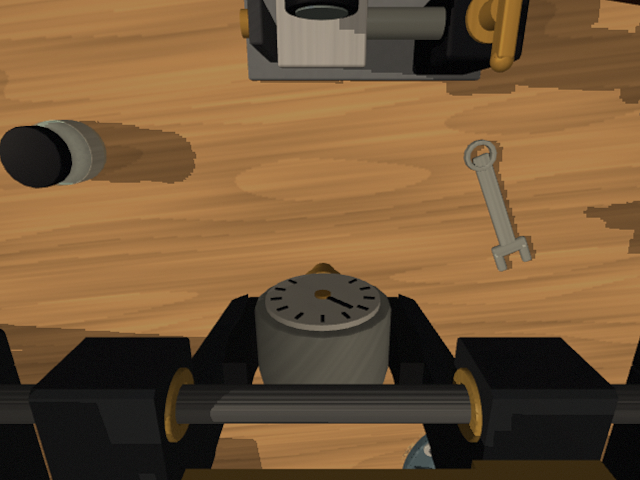

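View pics/s13.png

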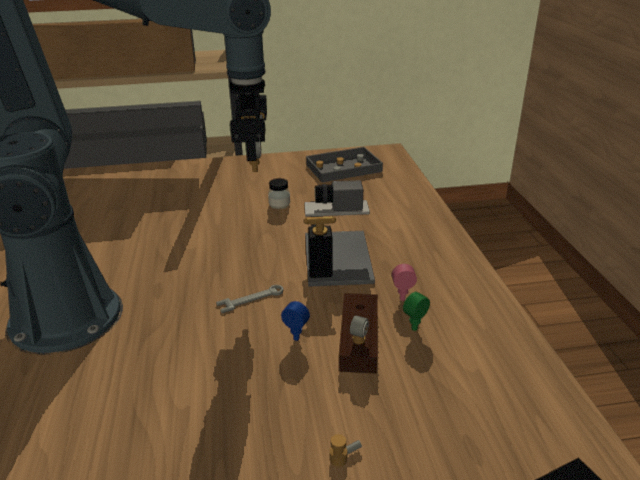

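Request:
arm_command:
  commands:
    - [0, 0, 0.2, 0, 0, 0.03, 255]
    - [0, 0, 0, 0, 0, 0.04, 255]
    - [0, 0, 0, 0, 0, 0.035, 255]
    - [0, 0, 0, 0, 0, 0.0165, 255]
    - [0, 0, 0, 0, 0, 0, 255]

```text
time_s: 13.9
eef_pos: [0.4205, 0.1763, 0.1348]
tcp_rot: [2.093, -2.336, -0.006]
contact_force: [-0.2, 0.2, -0.6]
grip_width: 0.0482
```

Request:
arm_command:
  commands:
    - [0, 0, 0, 0, 0, 0, 255]
    - [0, 0, 0, 0, 0, 0, 255]
    - [0, 0, 0, 0, 0, 0, 255]

```text
time_s: 14.2
eef_pos: [0.424, 0.177, 0.1392]
tcp_rot: [-2.097, 2.336, -0.002]
contact_force: [0.1, -0.1, -1.7]
grip_width: 0.0486
```

```bash
python3 - <<'E'
from h import *
delta([.4225,.1769,.136])
w=imaging.get_image("wrist");cv2.imwrite("pics/w14.png",w);crop(w,200,520,0,200,2.5,"pics/w14a.png");crop(w,245,400,255,395,5,"pics/w14c.png")
w=imaging.get_image("top");cv2.imwrite("pics/t14.png",w);crop(w,200,330,165,300,4.4,"pics/t14c.png")
w=imaging.get_image("side");cv2.imwrite("pics/s14.png",w);crop(w,230,385,110,250,4.2,"pics/s14c.png")
E
```

```text
pos [0.424  0.177  0.1392] yaw -1.6786 z [ 0.003  0.    -1.   ] q [0.136 0.039 1.982 0.    1.118 1.815] t 14.2 g 0.0486 F [ 0.1 -0.1 -1.7]
tool shift [0.0002 0.0015 0.0032]
```

View pics/w14a.png

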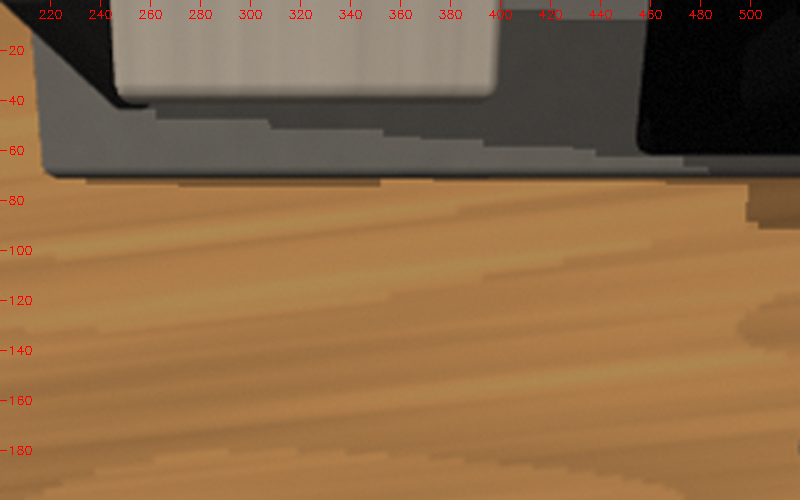

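View pics/w14c.png

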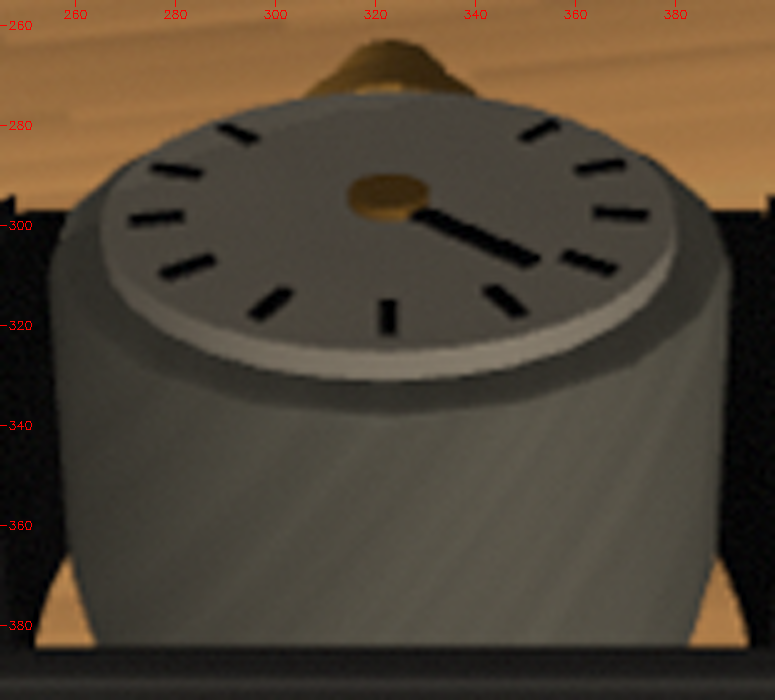

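View pics/t14c.png

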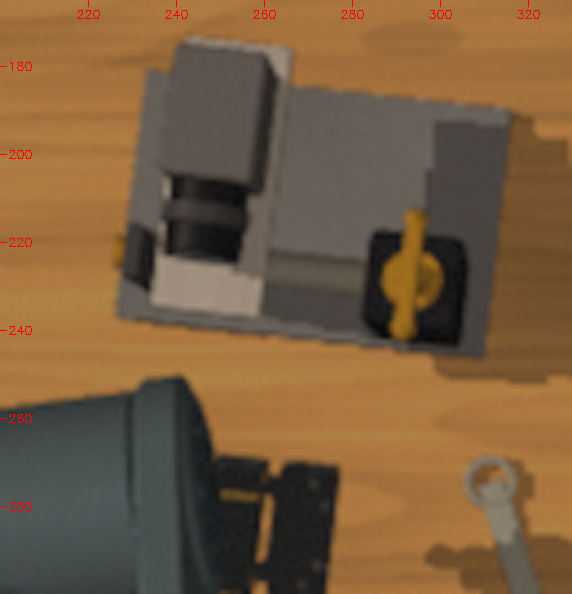

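View pics/s14c.png

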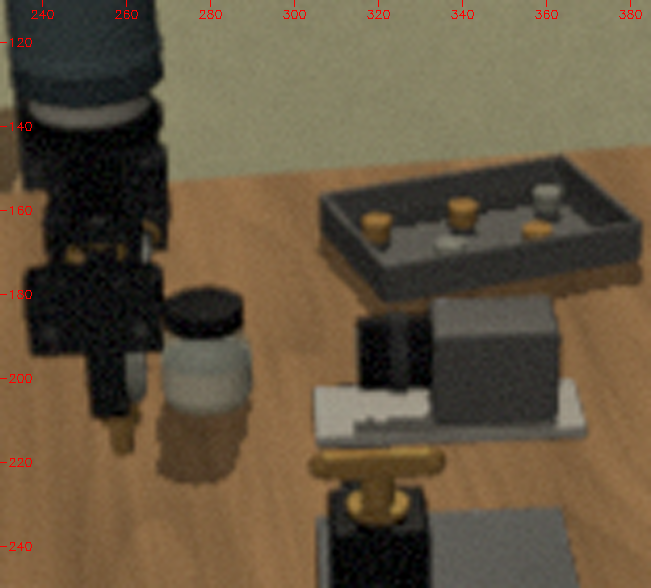

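```bash
python3 - <<'E'
from h import *
from hand import run
run([265.6,380.4,273.8,325.2])
s=sensors.read_state();R=Rn.from_rotvec(s["tcp_rot"]).as_matrix();p=s["eef_pos"]
c,sn=np.cos(-.104),np.sin(-.104);O=np.array([.5939,.1590])
def st(X): d=X[:2]-O; return np.array([c*d[0]+sn*d[1],-sn*d[0]+c*d[1]])*1000
for uv in[(247,36),(397,36.5)]:
    X=atz("wrist",uv,.118);print("plate",X.round(4),"tool",(R.T@(X-p)).round(4),"stand mm",st(X).round(1))
a,b=(223,70.5),(480,69.5)
A,B=[atz("wrist",q,.0) for q in(a,b)];print("base edge yaw",np.arctan2(*(B-A)[1::-1])+np.pi/2,st(A),st(B))
for d in([0,-.0173,-.019],[-.0006,-.0177,-.0184]):
  X=p+R@np.array(d);print("dial",X.round(4),st(X).round(1))
delta()
# post top/gearbox in top view
print("lens top-view", [st(atz("top",uv,z)).round(1) for uv,z in[((237.5,225),.155),((256,225.5),.155),((262.5,236.5),.12),((234,234.5),.12)]])
E
```

```text
tool xyz,pitch [-0.0011 -0.0179 -0.0182 -0.0126] [0. 0. 0. 0.]
plate [0.5364 0.1956 0.118 ] tool [-0.0307 -0.1103  0.0207] stand mm [-60.9  30.4]
plate [0.53   0.1375 0.118 ] tool [ 0.0277 -0.1102  0.0207] stand mm [-61.3 -28. ]
base edge yaw -0.10390233749679334 [-61.53184659  69.16591608] [ -61.51471144 -106.28682196]
dial [0.4406 0.175  0.1576] [-154.1    0. ]
dial [0.4411 0.1756 0.157 ] [-153.7    0.6]
pos [0.4234 0.1769 0.1385] yaw -1.6784 z [ 0.002  0.    -1.   ] q [0.136 0.039 1.983 0.    1.118 1.814] t 14.35 g 0.0485 F [-0.3  0.1 -1.8]
lens top-view [array([-41.2,  18.4]), array([-37.6, -24.5]), array([-58.4, -38.2]), array([-61.2,  30. ])]
```

Request:
arm_command:
  commands:
    - [0, 0, -0.2, 0, 0.0017, 0.0022, 255]
    - [0, 0, 0, 0, 0, 0, 255]
    - [0, 0, 0, 0, 0, 0, 255]
    - [0, 0, 0, 0, 0, 0, 255]
    - [0, 0, 0, 0, 0, 0, 255]

```text
time_s: 14.85
eef_pos: [0.4212, 0.177, 0.1355]
tcp_rot: [2.103, -2.334, -0.0]
contact_force: [0.8, 0.4, -1.4]
grip_width: 0.0485
```

```bash
python3 - <<'E'
from h import *
s=sensors.read_state();R=Rn.from_rotvec(s["tcp_rot"]).as_matrix();p=s["eef_pos"]
c,sn=np.cos(-.104),np.sin(-.104);O=np.array([.5939,.1590])
def st(X): d=X[:2]-O; return np.array([c*d[0]+sn*d[1],-sn*d[0]+c*d[1]])*1000
delta([.4225,.1769,.1362])
for d in([0,-.0173,-.019],[-.0006,-.0177,-.0184]):
  X=p+R@np.array(d);print("dial",X.round(4),st(X).round(1))
E
```

```text
pos [0.4212 0.177  0.1355] yaw -1.6748 z [-0.  0. -1.] q [0.137 0.041 1.988 0.    1.113 1.812] t 14.85 g 0.0485 F [ 0.8  0.4 -1.4]
tool shift [-0.0001 -0.0013 -0.0007]
dial [0.4384 0.1752 0.1545] [-156.3   -0. ]
dial [0.4389 0.1757 0.1539] [-155.9    0.6]
```

Request:
arm_command:
  commands:
    - [0, 0, 0, 0, -0.0005, -0.0007, 255]
    - [0, 0, 0, 0, 0, 0, 255]
    - [0, 0, 0, 0, 0, 0, 255]
    - [0, 0, 0, 0, 0, 0, 255]
    - [0, 0, 0, 0, 0, 0, 255]

```text
time_s: 15.35
eef_pos: [0.4217, 0.1769, 0.1362]
tcp_rot: [2.103, -2.334, -0.0]
contact_force: [-0.3, -0.1, -2.7]
grip_width: 0.0485
```

```bash
python3 - <<'E'
from h import *
delta([.4225,.1769,.1362]); print(sensors.read_state()["dq"].round(4))
w=imaging.get_image("wrist");cv2.imwrite("pics/w15.png",w)
w=imaging.get_image("side");cv2.imwrite("pics/s15.png",w)
delta()
E
```

```text
pos [0.4217 0.1769 0.1362] yaw -1.6748 z [-0. -0. -1.] q [ 0.137  0.041  1.987 -0.     1.114  1.812] t 15.35 g 0.0485 F [-0.3 -0.1 -2.7]
tool shift [-0.0001 -0.0008  0.    ]
[ 0.0001  0.002  -0.0008  0.0023  0.0001  0.001 ]
pos [0.4217 0.1769 0.1362] yaw -1.6748 z [-0.  0. -1.] q [0.137 0.04  1.987 0.    1.114 1.812] t 15.45 g 0.0484 F [-0.   0.3 -1.9]
```

View pics/w15.png

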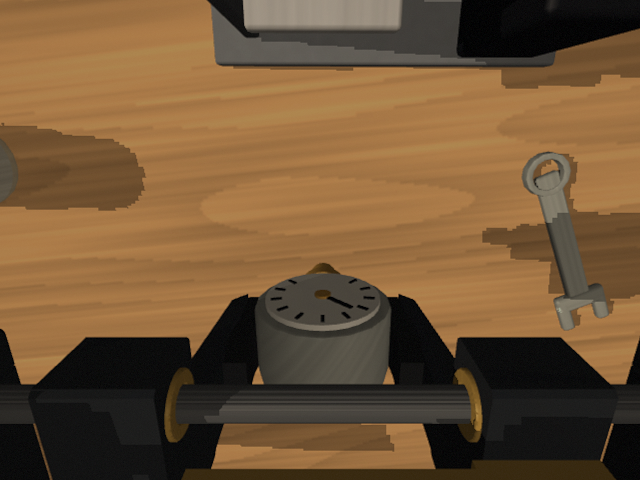

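View pics/s15.png

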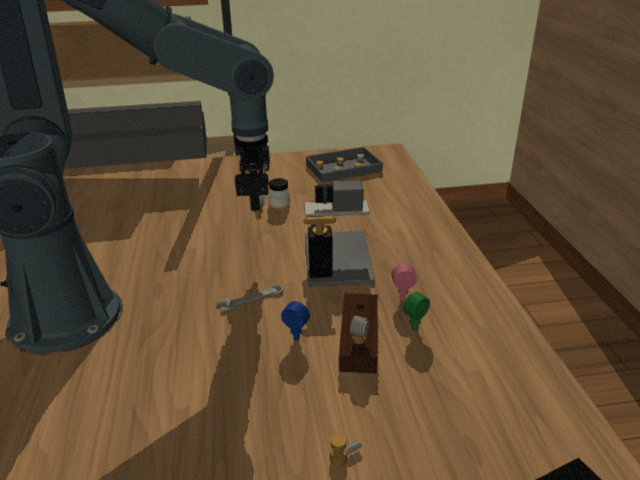

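The dial is unchanged in the grip, with its centre at about (323,295). It is centred on the plate edge (columns 245–401). The arm is still, the platform is level, and the bystanders have not moved.

```bash
python3 -c "
from station import sign_off; print(sign_off())"
```

```text
the job is handed in; nothing more can be done
None
```

I turned the T-handle about 82° clockwise to level the camera platform. I then lifted the larger gauge from its rack by the sides of its case, clear of the glass. It is now held still in front of the camera, and I handed the job in at about 15.5 s.

- **Platform:** in the side view the plate's edge matches level to about 0.005 rad, and the handle's bar lies along the stand's x axis to within about 0.01 rad.
- **Dial position:** it should be about 120–121 mm from the lens, within about 1 mm sideways and at a height of about 0.155 m. These figures come from the arm's own position readings and the wrist camera, whose calibration is good to about 2 mm.
- **Facing:** the dial squarely faces the lens to within about 0.005 rad, and the tool is vertical.
- **Grip:** the gauge is held at 35 N and the fingers read 48.5 mm open.
- **Bystanders:** the small gauge, spanner, jar and needle valve look unmoved in the last side view.

**Disagreements:**
- The wrist picture suggested the dial may be pitched about 0.01 rad, which is no larger than the measurement error, so I left it.
- The height and distance estimates differed by about 1–2 mm between methods, so I set the pose in the middle.

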